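Fit the forming roller on the ring bender

ROBOT

A 6-joint arm with a two-finger parallel gripper is mounted at the origin on the work surface. World frame = base frame: x ahead of the robot, y to its left, z up, the work surface at z = 0. Lengths are in m, angles in rad, forces in N, time in s.
With the tool pointing down it reaches from about 0.275 to 0.975 m from the base axis. Payload 8.4 kg.
Tool frame: the origin (TCP) lies between the finger pads; the fingertips stand 17 mm ahead of it and the grasp point (between the pads) lies 2 mm behind it; x points along the fingers, y is the direction in which the jaws open and shut, and the axes are right-handed (so a half turn about x gives the same grasp; the last joint's range is limited). The gripper opens to 92 mm and grips with 3 to 60 N. Pads are 20 mm wide; open, the fingers measure 128 mm over their backs; the gripper's body (75 mm by 189 mm) begins 69 mm behind the grasp point.
Start: joints at [1.293, 0.353, 1.633, -0, 1.155, -0.002], TCP at [0.17, 0.601, 0.232] pointing down, gripper open.
Joint ranges: [-2.63, 2.63], [-0.92, 2.1], [0.06, 2.66], [-1.3, 4.44], [0, 2.69], [-3.02, 3.02]. Speed limits (rad/s): [2.22, 2.22, 2.79, 3.14, 3.14, 3.14].

INTERFACE

Orientations are given as a 3x3 rotation matrix whose columns are the frame's x, y, z axes.
In Python, from cell import monitor, vision, ctrl gives the robot as it stands.
- The arm moves only by the tool apply_moves, never from a script. Its argument "motion" is a list of rows, each an object with "delta_pos": the shift along the tool's x, y, z in mm, a list of three; "roll": the turn about the tool's x in rad; "jaw": the finger opening in mm, from 0 to 91.9. In form: [{"delta_pos": [x, y, z], "roll": roll, "jaw": jaw}, ...]. A call has 1 to 5 rows; each row shifts and turns the commanded pose from where the row before left it, along the tool's axes as they then stand; what a row does not reach is not made up. A row lasts 1/12 s, in which the tool goes at most 41.7 mm and 7.16 degrees, less where a joint would pass 70% of its speed; a pose out of reach is approached as far as the arm can. A call with a gripper value outside its range is refused whole. The fingers move at their own pace and stop on an object; "grip_force" is the grip in N (left out, the last holds). Time passes only in rows, so rows that do not move let the fingers close. It gives the time, the measured TCP pose, the force and the opening at its end, in the units of the state.
- monitor.sense(): the state, without advancing time (a new reading comes with each control period).
- vision.camera(name): name is "side" or "top" or "wrist"; returns a dict with "img" (480x640x3 uint8, red, green, blue), "range_z" (480x640 float32, m along the optical axis (not along the pixel's ray), 0 where there is no reading), "fx", "fy", "cx", "cy" (pixels), "rvec" (rotation vector, rad) and "tvec" (3), from world to camera coordinates, as OpenCV has them; the wrist camera has in their place "hand_eye" (4x4, takes a point from camera to tool coordinates, whose origin is the TCP and whose axes are the tool frame's). Camera axes: x right, y down, z forward; pixel columns grow to the right and rows downward; lengths in m; the calibration is good to about 2 mm. A picture is of the moment at which its call begins: read the wrist's pose just before it.
- ctrl.job_done(): hands the job in, once; it reports no verdict.
The state is a dict: "clock": time; "q": joint angles; "joint_velocities": joint speeds; "joint_torque": joint torques, N m; "position": TCP position; "ee_rot": TCP orientation; "ft_force": force on the tool from outside, world axes, zero at the start; "wrist_torque": the same for the moment, N m; "gripper_width": opening from 0.0 (shut) to 1.0 (fully open).
Only numpy, scipy, OpenCV 4.12 (cv2) and the standard library are available. Lean on these libraries where they do the work, as an engineer would, in place of code of your own. Each camera call takes 0.05 s, during which the arm holds its last target. There are 200 camera calls.

TASK

Fit the loose grooved roller onto the bare splined shaft of the ring bender: ease it down the shaft, rocking it to and fro under light pressure until the splines mesh, and seat it fully home on its collar without forcing it. Then push the pressure slide in by its T-handle until its roller bears against the forming rollers, and let go. Leave the other things on the bench alone.

Things in the scene. Friction and masses are not known exactly. Their poses are not given: they have to be found in the camera images.
- roller_mid (a point): The loose roller to fit: plain steel, 48 mm across, 46 mm high, 3 half-round grooves round it, about 0.45 kg, upright on the bench. Through bore with 6 straight teeth: 24 mm across tooth tips, 31 mm across the gaps, 60 degrees per tooth; both ends alike. The point is its centre, 23 mm above its underside, z up; its x axis passes midway between two bore teeth.
- seat (a point): Bare upright splined shaft of the bender: the point is on its axis, on the top face of its collar (38 mm across, 94 mm above the bench) where the roller's underside sits when home. z up, x as the bender's; does NOT turn with the shaft. The shaft is greased (friction about 0.2) and turns in its gears against about 0.15 N m. The angle of its splines differs each time and is not measured.
- spline_top (a point): On the shaft's axis at the upper ends of its splines, 25.5 mm above the collar; axes as the bender's. 6 straight splines, 29 mm across their tips, 6 mm wide, no lead-in. A roller whose bore teeth are out of line with the gaps stops here with its underside at this height; it drops on only within about 2 degrees of the right angle, which recurs every 60 degrees.
- nose_tip (a point): Tip of the same shaft, 54 mm above the collar. Above the splines a plain pilot nose, 22.6 mm across, goes up to 44 mm above the collar, then a cone narrows to 14 mm across at the tip. It centres the roller before the splines meet; when the roller is home the tip stands 8 mm out of its top.
- bender: The ring bender: blue cast gear housing bolted to the bench, aluminium deck 88 mm up. Origin on the bench; z up, x the way the pressure slide is pushed in. Spans x -125 to 95, y -83 to 83 mm (crank stub to y -107). Bare shaft at x 35, y 40 mm. Its fellow at x 35, y -40 mm already carries an equal roller, whose top is 140 mm and nose 148 mm above the bench.
- t_handle (a point): Centre of the crossbar of the pressure slide's T-handle: steel bar 14 mm thick, 70 mm long along the bender's y, 18 mm black balls on its ends, on a 12 mm post, 152 mm above the bench. Axes as the bender's. On the same slide the pressure roller, 60 mm across, has its axis 78 mm from the bar towards +x; its top with its pin is 143 mm above the bench.
- slide (a joint): How far the pressure slide is pushed in along the bender's x, m: 0 drawn right back, about 0.055 where its roller bears on both forming rollers and it stops. Stays where left; takes about 3 N to move.
- flat_roller_mid (a point): Bystander: flat steel roller with a plain round bore, no grooves, 64 mm across, 24 mm high, bore 26 mm, lying on the bench; the point is its centre.
- crank_mid (a point): Bystander: the bender's crank, a 110 mm flat steel arm lying on the bench, its wooden grip standing up 107 mm at its -x end; the point is the arm's middle, 11 mm up.
- bangle_mid (a point): Bystander: thin brass bangle lying on the bench, 68 mm across, 8 mm high; the point is its centre.
- mallet_mid (a point): Bystander: rawhide mallet lying on the bench, handle 16 mm thick along its x axis, head 85 mm long and 38 mm across at x = 85 to 105 mm; the point is on the handle, 19 mm up.
Not all that is in view belongs to the job. Leave any orange or turquoise look-alike of the part that bears roller_mid alone.

How it is judged:
By the outcome, as a careful person would: the job done as asked, in the order asked, and still so for the second after the job is handed in, with the robot touching nothing.
It also fails if it takes over 72 s, if anything falls off the work surface, if the arm or the gripper's body presses on something with over 40 N, if the wrist force passes 120 N, or if a joint passes its speed limit or range.

## Working session

There is one attempt and no reset: what is moved stays moved. The work goes in short steps, Python scripts to look and compute and a tool call to move; the robot and the scene stay as the last step left them, time stands still between calls to the robot, and variables do not carry over. Pictures are saved under pics/ and viewed, about 8 in all and at most 12, crops included, and the job is handed in when it is done.

Besides the shell and the picture viewer there is one more tool, called after "Emit:" in YAML: its name, and indented under it one key for each argument. apply_moves: Moves the arm, as the interface text tells. Its arguments: {"type":"object","properties":{"motion":{"type":"array","items":{"type":"object","properties":{"delta_pos":{"type":"array","items":{"type":"number"}},"roll":{"type":"number"},"jaw":{"type":"number"}}}},"grip_force":{"type":"number"}},"required":["motion"]}

```bash
mkdir -p pics; cat > h.py <<'E'
import numpy as np, cv2
from cell import monitor, vision, ctrl
def cam(n):
    s=monitor.sense(); c=vision.camera(n)
    if n=="wrist":
        H=np.array(c["hand_eye"]); T=np.eye(4); T[:3,:3]=s["ee_rot"]; T[:3,3]=s["position"]; c["T"]=T@H
    else:
        R=cv2.Rodrigues(np.array(c["rvec"],float))[0]; T=np.eye(4); T[:3,:3]=R.T; T[:3,3]=-R.T@np.array(c["tvec"]).ravel(); c["T"]=T
    return c
def cloud(c):
    z=c["range_z"]; v,u=np.mgrid[:480,:640]
    P=np.stack([(u-c["cx"])/c["fx"]*z,(v-c["cy"])/c["fy"]*z,z],-1)
    W=P@c["T"][:3,:3].T+c["T"][:3,3]; W[z==0]=np.nan; return W
def save(c,n): cv2.imwrite(f"pics/{n}.png",c["img"][:,:,::-1])
def st():
    s=monitor.sense(); print("t",round(s["clock"],2),"pos",np.round(s["position"],4),"R",np.round(s["ee_rot"],3).tolist(),"F",np.round(s["ft_force"],1),"M",np.round(s["wrist_torque"],2),"w",round(s["gripper_width"],3),"q",np.round(s["q"],2))
E
python3 - <<'E'
from h import *
st()
for n in ("top","side"):
    c=cam(n); save(c,n); np.save(n+"W.npy",cloud(c)); print(n,c["T"].round(3).tolist())
E
```

```text
t 0.0 pos [0.1701 0.6009 0.2309] R [[-0.0, 0.272, 0.962], [-0.001, 0.962, -0.272], [-1.0, -0.001, -0.0]] F [-0.5  0.8  0.1] M [ 0.02 -0.01  0.01] w 0.994 q [ 1.29  0.35  1.63 -0.    1.16 -0.  ]
top [[0.012, -0.984, 0.176, 0.328], [-1.0, -0.015, -0.014, 0.001], [0.016, -0.176, -0.984, 1.249], [0.0, 0.0, 0.0, 1.0]]
side [[-0.985, -0.084, 0.152, 0.379], [-0.172, 0.574, -0.801, 0.822], [-0.019, -0.815, -0.58, 0.735], [0.0, 0.0, 0.0, 1.0]]
```

View pics/top.png

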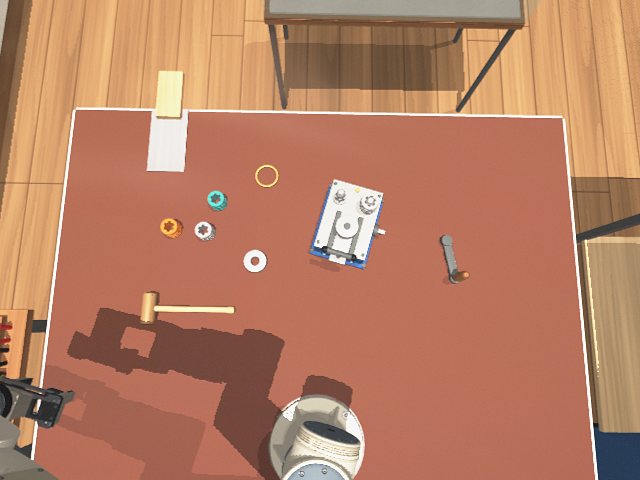

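View pics/side.png

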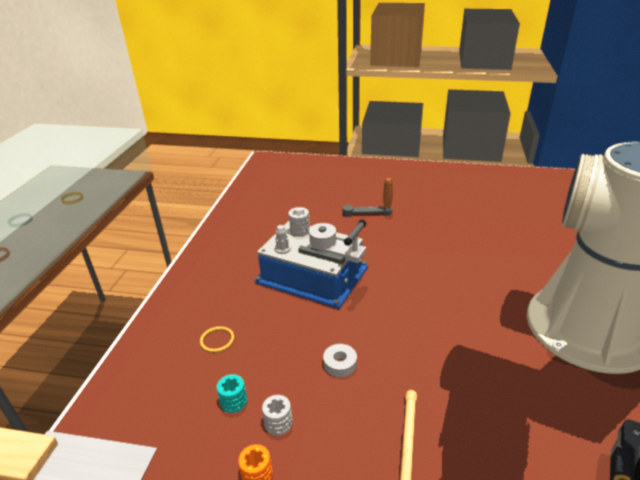

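The top view shows the steel roller at (204,231), with turquoise at (217,200) and orange at (171,228). The bare shaft is at (340,195), its fellow at (369,203), the pressure roller at (347,226) and the T-handle near (343,250).

```bash
cat > m.py <<'E'
from h import *
for n in ("top","side"):
    W=np.load(n+"W.npy")
    def box(u0,u1,v0,v1,z0,z1):
        P=W[v0:v1,u0:u1].reshape(-1,3); P=P[(P[:,2]>z0)&(P[:,2]<z1)]
        if len(P)==0: return None
        c,r=cv2.minEnclosingCircle(P[:,:2].astype(np.float32)); return len(P),np.round(P.mean(0),4).tolist(),np.round(c,4).tolist(),round(r,4)
    B=dict(top=dict(roller=(190,220,217,245,.036,.056),turq=(203,232,185,214,.036,.056),orange=(156,186,214,242,.036,.056),shaft=(328,352,183,207,.1,.16),fellow=(355,382,190,216,.12,.16),press=(334,360,212,240,.115,.16),handle=(320,366,238,265,.135,.17)),
    side=dict(roller=(260,295,390,440,.04,.056),shaft=(270,293,222,253,.1,.16),fellow=(286,312,205,236,.134,.145),press=(306,338,223,252,.12,.16),handle=(295,370,215,265,.146,.17)))[n]
    for k,b in B.items(): print(n,k,box(*b))
E
python3 m.py
python3 - <<'E'
import cv2
i=cv2.imread('pics/top.png')[170:275,150:400]
cv2.imwrite('pics/topc.png',cv2.resize(i,None,fx=3.2,fy=3.2,interpolation=cv2.INTER_CUBIC))
E
```

```text
top roller (163, [0.5732, 0.3228, 0.0455], [0.5738, 0.3224], 0.0243)
top turq (161, [0.664, 0.2926, 0.0456], [0.6648, 0.2929], 0.0241)
top orange (167, [0.5816, 0.4189, 0.0455], [0.5822, 0.4195], 0.0241)
top shaft (107, [0.6556, -0.0572, 0.1322], [0.6592, -0.0579], 0.0145)
top fellow (273, [0.6361, -0.1342, 0.1392], [0.6377, -0.1358], 0.0245)
top press (425, [0.5685, -0.074, 0.1374], [0.5706, -0.0743], 0.0302)
top handle (203, [0.4952, -0.0526, 0.158], [0.4963, -0.0532], 0.0459)
side roller (404, [0.5747, 0.3291, 0.0442], [0.5753, 0.3273], 0.0244)
side shaft (269, [0.6586, -0.0545, 0.1228], [0.6597, -0.0841], 0.0463)
side fellow (193, [0.6341, -0.1199, 0.1382], [0.6261, -0.0973], 0.0579)
side press (464, [0.5704, -0.062, 0.1335], [0.5705, -0.0714], 0.0325)
side handle (211, [0.4963, -0.0426, 0.155], [0.4944, -0.0462], 0.0455)
```

View pics/topc.png

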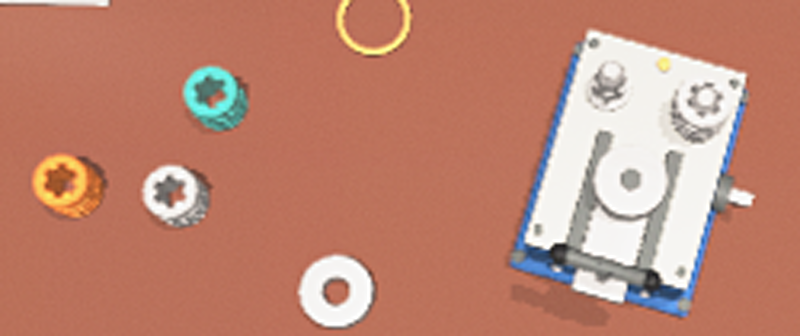

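Roller is about (0.574, 0.3225) and shaft about (0.658, -0.058). Fellow distance 80 mm and bar-to-roller distance 77 mm both agree with the sizes given. Going above the roller.

Emit:
apply_moves:
  motion:
    - {"delta_pos":[0,-13,38.5],"roll":0,"jaw":68}
    - {"delta_pos":[0,-13,38.5],"roll":0,"jaw":68}
    - {"delta_pos":[0,-13,38.5],"roll":0,"jaw":68}
    - {"delta_pos":[0,-13,38.5],"roll":0,"jaw":68}
    - {"delta_pos":[0,-13,38.5],"roll":0,"jaw":68}

```text
clock: 0.52
position: [0.3388, 0.485, 0.2313]
ee_rot: [[-0.0, 0.272, 0.962], [-0.0, 0.962, -0.272], [-1.0, -0.001, -0.0]]
ft_force: [-0.1, 0.9, -0.5]
gripper_width: 0.739
```

Emit:
apply_moves:
  motion:
    - {"delta_pos":[0,-13,38.5],"roll":0,"jaw":68}
    - {"delta_pos":[0,-13,38.5],"roll":0,"jaw":68}
    - {"delta_pos":[0,-13,38.5],"roll":0,"jaw":68}
    - {"delta_pos":[0,-13,38.5],"roll":0,"jaw":68}
    - {"delta_pos":[0,-13,38.5],"roll":0,"jaw":68}

```text
clock: 0.93
position: [0.5065, 0.3699, 0.2313]
ee_rot: [[-0.0, 0.272, 0.962], [-0.0, 0.962, -0.272], [-1.0, -0.0, -0.0]]
ft_force: [0.5, 0.4, -0.0]
gripper_width: 0.742
```

Emit:
apply_moves:
  motion:
    - {"delta_pos":[0,-13,38.5],"roll":0,"jaw":68}
    - {"delta_pos":[0,-13,38.5],"roll":0,"jaw":68}
    - {"delta_pos":[0,0,0],"roll":0.11,"jaw":68}
    - {"delta_pos":[0,0,0],"roll":0.11,"jaw":68}
    - {"delta_pos":[0,0,0],"roll":0.11,"jaw":68}

```text
clock: 1.35
position: [0.5727, 0.3244, 0.2308]
ee_rot: [[-0.001, 0.575, 0.818], [-0.001, 0.818, -0.575], [-1.0, -0.001, -0.001]]
ft_force: [1.1, 0.1, 0.3]
gripper_width: 0.74
```

Emit:
apply_moves:
  motion:
    - {"delta_pos":[0,0,0],"roll":0.11,"jaw":68}
    - {"delta_pos":[0,0,0],"roll":0.11,"jaw":68}
    - {"delta_pos":[0,0,0],"roll":0.11,"jaw":68}
    - {"delta_pos":[0,0,0],"roll":0.11,"jaw":68}
    - {"delta_pos":[0,0,0],"roll":0,"jaw":68}

```text
clock: 1.77
position: [0.572, 0.3253, 0.2311]
ee_rot: [[-0.001, 0.868, 0.497], [-0.0, 0.497, -0.868], [-1.0, -0.001, -0.0]]
ft_force: [-0.5, -0.5, -0.3]
gripper_width: 0.741
```

```bash
python3 - <<'E'
from h import *
st()
c=cam("wrist"); save(c,"w1"); W=cloud(c); np.save("w1W.npy",W); print(c["hand_eye"], c["fx"])
P=W.reshape(-1,3); P=P[(P[:,2]>.038)&(P[:,2]<.056)&(np.hypot(P[:,0]-.574,P[:,1]-.3225)<.04)]
cc,r=cv2.minEnclosingCircle(P[:,:2].astype(np.float32)); print(len(P),P.mean(0),cc,r)
E
```

```text
t 1.77 pos [0.572  0.3253 0.2311] R [[-0.001, 0.868, 0.497], [-0.0, 0.497, -0.868], [-1.0, -0.001, -0.0]] F [-0.5 -0.5 -0.3] M [-0.07  0.09  0.02] w 0.741 q [ 0.51  0.4   1.56  0.    1.18 -0.01]
[[ 0.00109722 -0.29554788  0.9553273  -0.15215847]
 [ 0.99999838 -0.00103921 -0.00147002  0.00106564]
 [ 0.00142725  0.95532736  0.29554626 -0.08442424]
 [ 0.          0.          0.          1.        ]] 390.4105949166093
1449 [0.57505511 0.32806253 0.0445587 ] (0.5753132104873657, 0.32730230689048767) 0.023796923458576202
```

View pics/w1.png

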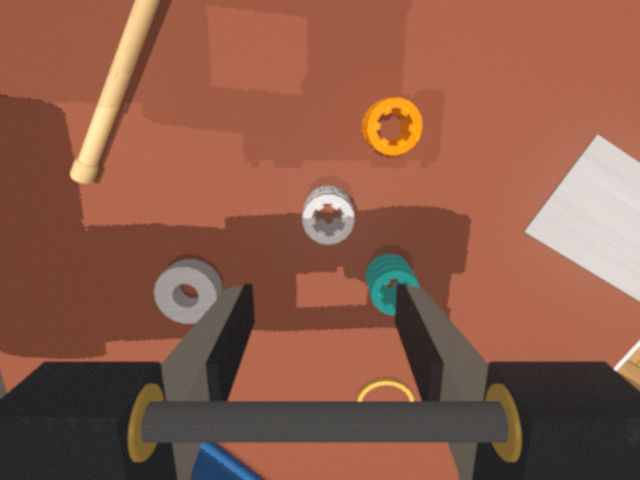

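The wrist view shows the steel roller's top ring at about (328,217), clear of both look-alikes. Next: refine its centre and its bore phase.

```bash
cat >> h.py <<'E'
def proj(c,P):
    p=(np.asarray(P)-c["T"][:3,3])@c["T"][:3,:3]; return p[...,0]/p[...,2]*c["fx"]+c["cx"],p[...,1]/p[...,2]*c["fy"]+c["cy"]
def ring(c,x,y,z,r):
    a=np.radians(np.arange(0,360,1.)); P=np.stack([x+r*np.cos(a),y+r*np.sin(a),0*a+z],-1)
    u,v=proj(c,P); g=cv2.cvtColor(c["img"],cv2.COLOR_RGB2GRAY).astype(np.float32)
    return cv2.remap(g,u.astype(np.float32)[None],v.astype(np.float32)[None],cv2.INTER_LINEAR)[0]
def phase(s):  # angle (deg, mod 60) of brightest
    f=np.sum(s*np.exp(-6j*np.radians(np.arange(360)))); return -np.degrees(np.angle(f))/6%60, abs(f)/180
E
sed -i 's/return -np/return np/;s/exp(-6j/exp(6j/' h.py
python3 - <<'E'
from h import *
c=cam("wrist"); W=cloud(c)
P=W.reshape(-1,3); P=P[(P[:,2]>.0435)&(P[:,2]<.049)&(np.hypot(P[:,0]-.575,P[:,1]-.3265)<.035)]
print(len(P),P.mean(0),cv2.minEnclosingCircle(P[:,:2].astype(np.float32)))
# best centre: bright ring r 16..23.5 at z=.046
best=[]
for x in np.arange(.569,.582,.0005):
  for y in np.arange(.320,.333,.0005):
    i=np.mean([ring(c,x,y,.046,r).mean() for r in (.0165,.019,.0225)]); o=ring(c,x,y,.046,.0265).mean()
    best.append((i-o,x,y))
b=max(best); print(b)
_,x,y=b
for r in (.0125,.0135,.0145): print(r,phase(ring(c,x,y,.046,r)))
u,v=proj(c,[x,y,.046]); print(u,v)
u,v=int(u),int(v); cv2.imwrite("pics/w1c.png",cv2.resize(c["img"][v-40:v+40,u-50:u+50,::-1],None,fx=7,fy=7,interpolation=cv2.INTER_CUBIC))
E
```

```text
1245 [0.57545292 0.3274731  0.04507074] ((0.5759955048561096, 0.32733026146888733), 0.02333071082830429)
(np.float32(79.97905), np.float64(0.5749999999999993), np.float64(0.3275))
0.0125 (np.float64(34.051071678886544), np.float64(35.5693319780565))
0.0135 (np.float64(34.468170278895016), np.float64(36.32642895266624))
0.0145 (np.float64(34.64459014604407), np.float64(23.441746753803695))
327.7862996732723 218.77194314633678
```

View pics/w1c.png

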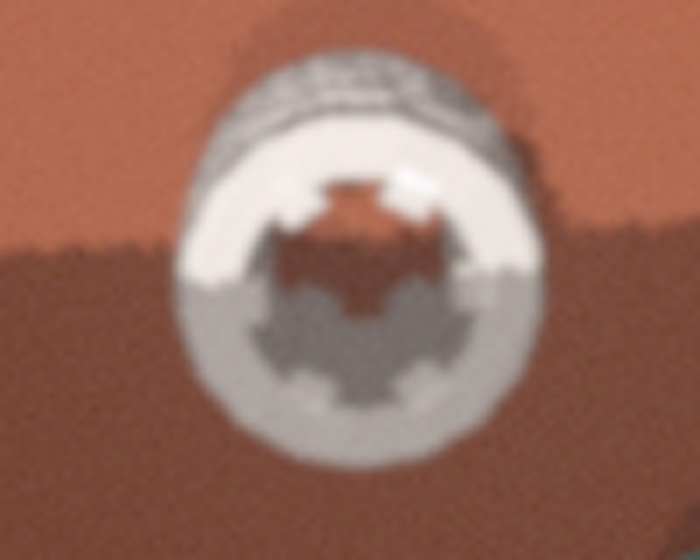

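Bore teeth are visible, one near image-horizontal (tooth phase about 30–34° in world). Descending and grasping.

Emit:
apply_moves:
  motion:
    - {"delta_pos":[35,3.6,0],"roll":0,"jaw":68}
    - {"delta_pos":[40,0,0],"roll":0,"jaw":68}
    - {"delta_pos":[40,0,0],"roll":0,"jaw":68}
    - {"delta_pos":[35,0,0],"roll":0,"jaw":68}
    - {"delta_pos":[25,0,0],"roll":0,"jaw":68}

```text
clock: 2.28
position: [0.5738, 0.3264, 0.0531]
ee_rot: [[-0.003, 0.863, 0.505], [-0.002, 0.505, -0.863], [-1.0, -0.003, -0.0]]
ft_force: [-0.8, 0.4, 0.2]
gripper_width: 0.739
```

Emit:
apply_moves:
  motion:
    - {"delta_pos":[18,0,0],"roll":0,"jaw":68}
    - {"delta_pos":[10,0,0],"roll":0,"jaw":68}
    - {"delta_pos":[0,0,0],"roll":0,"jaw":44}
    - {"delta_pos":[0,0,0],"roll":0,"jaw":44}
    - {"delta_pos":[0,0,0],"roll":0,"jaw":44}
  grip_force: 25

```text
clock: 2.7
position: [0.5762, 0.3277, 0.03]
ee_rot: [[0.002, 0.865, 0.502], [0.001, 0.502, -0.865], [-1.0, 0.002, 0.0]]
ft_force: [-0.7, -0.6, 0.2]
gripper_width: 0.544
```

Emit:
apply_moves:
  motion:
    - {"delta_pos":[0,0,0],"roll":0,"jaw":40}
    - {"delta_pos":[0,0,0],"roll":0,"jaw":40}
    - {"delta_pos":[0,0,0],"roll":0,"jaw":40}

```text
clock: 2.95
position: [0.576, 0.3277, 0.03]
ee_rot: [[0.002, 0.865, 0.501], [0.001, 0.501, -0.865], [-1.0, 0.002, 0.0]]
ft_force: [-0.8, -1.8, 6.0]
gripper_width: 0.52
```

Gripped at 47.8 mm. Lifting and carrying to a standoff beside the shaft.

Emit:
apply_moves:
  motion:
    - {"delta_pos":[-20,0,0],"roll":0,"jaw":40}
    - {"delta_pos":[-38,0,0],"roll":0,"jaw":40}
    - {"delta_pos":[-40,0,0],"roll":0,"jaw":40}
    - {"delta_pos":[-40,0,0],"roll":0,"jaw":40}
    - {"delta_pos":[-40,0,0],"roll":0,"jaw":40}

```text
clock: 3.37
position: [0.5747, 0.3269, 0.2081]
ee_rot: [[-0.001, 0.865, 0.501], [-0.001, 0.501, -0.865], [-1.0, -0.001, 0.0]]
ft_force: [1.1, 0.4, -5.0]
gripper_width: 0.52
```

Emit:
apply_moves:
  motion:
    - {"delta_pos":[-15,-7,18],"roll":0,"jaw":40}
    - {"delta_pos":[0,-13,36],"roll":0,"jaw":40}
    - {"delta_pos":[0,-13,36],"roll":0,"jaw":40}
    - {"delta_pos":[0,-13,36],"roll":0,"jaw":40}
    - {"delta_pos":[0,-13,36],"roll":0,"jaw":40}

```text
clock: 3.78
position: [0.605, 0.1559, 0.2216]
ee_rot: [[-0.0, 0.865, 0.502], [-0.0, 0.502, -0.865], [-1.0, -0.0, 0.0]]
ft_force: [0.9, 0.4, -4.9]
gripper_width: 0.521
```

Emit:
apply_moves:
  motion:
    - {"delta_pos":[0,-13,36],"roll":0,"jaw":40}
    - {"delta_pos":[0,-13,36],"roll":0,"jaw":40}
    - {"delta_pos":[0,-13,36],"roll":0,"jaw":40}
    - {"delta_pos":[0,-13,36],"roll":0,"jaw":40}
    - {"delta_pos":[0,-13,36],"roll":0,"jaw":40}

```text
clock: 4.2
position: [0.6391, -0.0327, 0.2215]
ee_rot: [[-0.0, 0.865, 0.501], [0.0, 0.501, -0.865], [-1.0, -0.0, -0.0]]
ft_force: [0.5, 1.2, -4.7]
gripper_width: 0.523
```

Emit:
apply_moves:
  motion:
    - {"delta_pos":[0,-13,36],"roll":0,"jaw":40}
    - {"delta_pos":[0,-13,36],"roll":0.1,"jaw":40}
    - {"delta_pos":[0,-5,18],"roll":0.1,"jaw":40}
    - {"delta_pos":[0,0,0],"roll":0.1,"jaw":40}
    - {"delta_pos":[0,0,0],"roll":0.1,"jaw":40}

```text
clock: 4.62
position: [0.6554, -0.1265, 0.221]
ee_rot: [[-0.001, 0.993, 0.117], [0.0, 0.117, -0.993], [-1.0, -0.001, -0.0]]
ft_force: [-0.4, 0.4, -4.3]
gripper_width: 0.522
```

Emit:
apply_moves:
  motion:
    - {"delta_pos":[0,0,0],"roll":0.1,"jaw":40}
    - {"delta_pos":[0,0,0],"roll":0.1,"jaw":40}
    - {"delta_pos":[0,0,0],"roll":0,"jaw":40}
    - {"delta_pos":[0,0,0],"roll":0,"jaw":40}

```text
clock: 4.95
position: [0.6556, -0.1246, 0.2213]
ee_rot: [[-0.001, 0.997, -0.072], [0.0, -0.072, -0.997], [-1.0, -0.001, -0.0]]
ft_force: [0.3, 1.0, -4.6]
gripper_width: 0.521
```

```bash
python3 - <<'E'
from h import *
st()
c=cam("wrist"); save(c,"w2"); W=cloud(c)
import pickle; pickle.dump(c,open("w2.pkl","wb"))
P=W.reshape(-1,3)
for nm,x,y,z0,z1 in (("tip",.658,-.058,.143,.152),("nose",.658,-.058,.12,.152),("fellow",.6377,-.1358,.137,.143)):
    Q=P[(P[:,2]>z0)&(P[:,2]<z1)&(np.hypot(P[:,0]-x,P[:,1]-y)<.035)]
    if len(Q): print(nm,len(Q),Q.mean(0),cv2.minEnclosingCircle(Q[:,:2].astype(np.float32)))
E
```

```text
t 4.95 pos [ 0.6556 -0.1246  0.2213] R [[-0.001, 0.997, -0.072], [0.0, -0.072, -0.997], [-1.0, -0.001, -0.0]] F [ 0.3  1.  -4.6] M [-0.07  0.11 -0.04] w 0.521 q [-0.19  0.43  1.55  0.    1.17 -0.12]
tip 724 [ 0.66173102 -0.05451167  0.14637412] ((0.6616579294204712, -0.05478799715638161), 0.009071490727365017)
nose 1184 [ 0.66176535 -0.05422595  0.1435865 ] ((0.6612380743026733, -0.05424909666180611), 0.013150357641279697)
fellow 1217 [ 0.63311158 -0.12059498  0.1390581 ] ((0.6390423774719238, -0.13070300221443176), 0.02343905344605446)
```

View pics/w2.png

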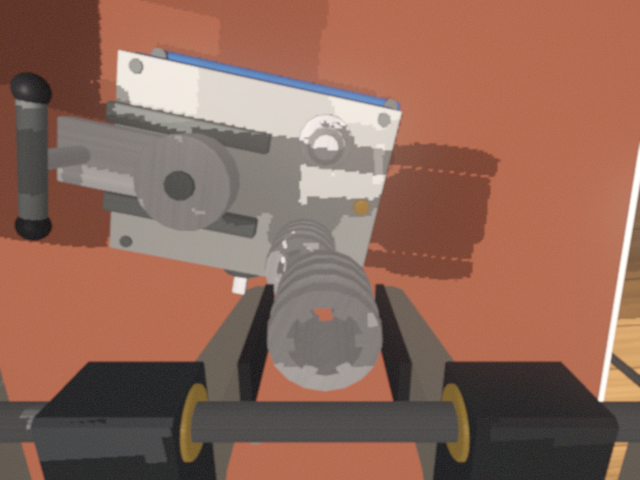

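The shaft is at (326,143), its tip clear, and the held roller's bore is at (325,335). Next: the spline angle from a crop, and the bore phase in the hand.

```bash
python3 - <<'E'
from h import *
import pickle; c=pickle.load(open("w2.pkl","rb")); W=cloud(c)
# tip top disk centre by depth
P=W.reshape(-1,3); Q=P[(P[:,2]>.1455)&(P[:,2]<.152)&(np.hypot(P[:,0]-.6617,P[:,1]+.0545)<.03)]
print("tip disk",len(Q),Q.mean(0)); x,y=Q.mean(0)[:2]
for r in (.0125,.0130,.0135,.014): print("spline",r,phase(ring(c,x,y,.1195,r)))
# held roller top plane
T=P[(P[:,2]>.225)&(np.hypot(P[:,0]-.6556,P[:,1]+.1246)<.03)]
zt=np.median(T[:,2]); T=T[abs(T[:,2]-zt)<.003]; cc,rr=cv2.minEnclosingCircle(T[:,:2].astype(np.float32)); print("roller top",zt,cc,rr,T.mean(0))
for r in (.0125,.013,.0135,.014): print("bore",r,phase(ring(c,cc[0],cc[1],zt,r)))
a=cv2.resize(c["img"][108:178,290:362],None,fx=5.5,fy=5.5,interpolation=cv2.INTER_CUBIC)
b=cv2.resize(c["img"][270:395,262:388],(396,385),interpolation=cv2.INTER_CUBIC)
cv2.imwrite("pics/w2c.png",cv2.normalize(np.hstack([a,b]),None,0,255,cv2.NORM_MINMAX)[:,:,::-1])
E
```

```text
tip disk 558 [ 0.66174312 -0.05467732  0.14700409]
spline 0.0125 (np.float64(56.02534882358009), np.float64(8.393165624843725))
spline 0.013 (np.float64(55.45693998678161), np.float64(6.535495787624472))
spline 0.0135 (np.float64(53.22970620108322), np.float64(3.5686558090989933))
spline 0.014 (np.float64(47.24922169685243), np.float64(0.9866432844718502))
roller top 0.25952302555114115 (0.6560643911361694, -0.11939971148967743) 0.02845621481537819 [ 0.65498236 -0.11934106  0.25955318]
bore 0.0125 (np.float64(23.302983605842186), np.float64(0.7564399301350023))
bore 0.013 (np.float64(2.530074329556101), np.float64(0.170701370372191))
bore 0.0135 (np.float64(55.32279569436151), np.float64(1.4181084120399798))
bore 0.014 (np.float64(54.270971370743595), np.float64(3.3906338481443608))
```

View pics/w2c.png

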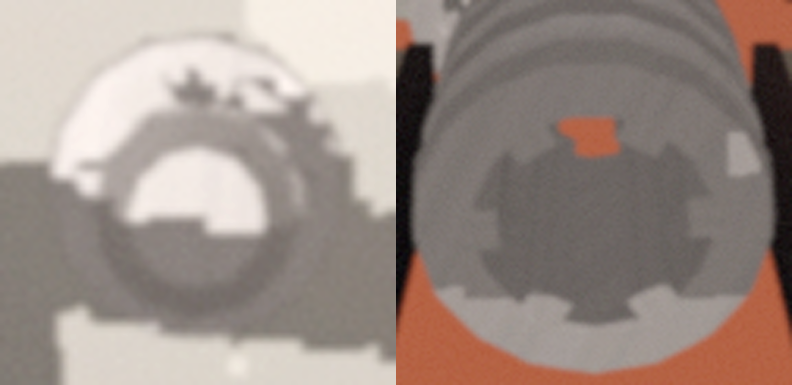

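The bore has a tooth almost along the jaw axis. The spline angle cannot be read here because of the shadow, so I'll find it by rocking. Moving over the shaft.

Emit:
apply_moves:
  motion:
    - {"delta_pos":[0,0.5,-25],"roll":0,"jaw":40}
    - {"delta_pos":[0,0.5,-25],"roll":0,"jaw":40}
    - {"delta_pos":[0,0,-20],"roll":0,"jaw":40}
    - {"delta_pos":[0,0,0],"roll":0,"jaw":40}
    - {"delta_pos":[0,0,0],"roll":0,"jaw":40}

```text
clock: 5.42
position: [0.6621, -0.0538, 0.2215]
ee_rot: [[-0.0, 0.998, -0.071], [-0.0, -0.071, -0.998], [-1.0, -0.0, 0.0]]
ft_force: [0.0, -0.1, -5.0]
gripper_width: 0.522
```

Emit:
apply_moves:
  motion:
    - {"delta_pos":[15,0,0],"roll":0,"jaw":40}
    - {"delta_pos":[15,0,0],"roll":0,"jaw":40}
    - {"delta_pos":[10,0,0],"roll":0,"jaw":40}
    - {"delta_pos":[0,0,0],"roll":0,"jaw":40}
    - {"delta_pos":[0,0,0],"roll":0,"jaw":40}

```text
clock: 5.83
position: [0.6618, -0.0554, 0.1811]
ee_rot: [[-0.001, 0.997, -0.075], [-0.0, -0.075, -0.997], [-1.0, -0.001, 0.0]]
ft_force: [-0.3, 0.1, -4.5]
gripper_width: 0.52
```

```bash
python3 - <<'E'
from h import *
st()
for n in("side","top"):
    c=cam(n); p=proj(c,[.6617,-.0547,.148]); print(n,p)
    u,v=int(p[0]),int(p[1])
    if n=="side": a=c["img"][v-60:v+50,u-65:u+65]; cv2.imwrite("pics/s2.png",cv2.resize(a,None,fx=5,fy=5,interpolation=cv2.INTER_CUBIC)[:,:,::-1])
E
```

```text
t 5.83 pos [ 0.6618 -0.0554  0.1811] R [[-0.001, 0.997, -0.075], [-0.0, -0.075, -0.997], [-1.0, -0.001, 0.0]] F [-0.3  0.1 -4.5] M [-0.05  0.07 -0.02] w 0.52 q [-0.09  0.46  1.59 -0.    1.09 -0.01]
side (np.float64(280.1462508244698), np.float64(226.000454061797))
top (np.float64(339.7993004701605), np.float64(191.05733999591644))
```

View pics/s2.png

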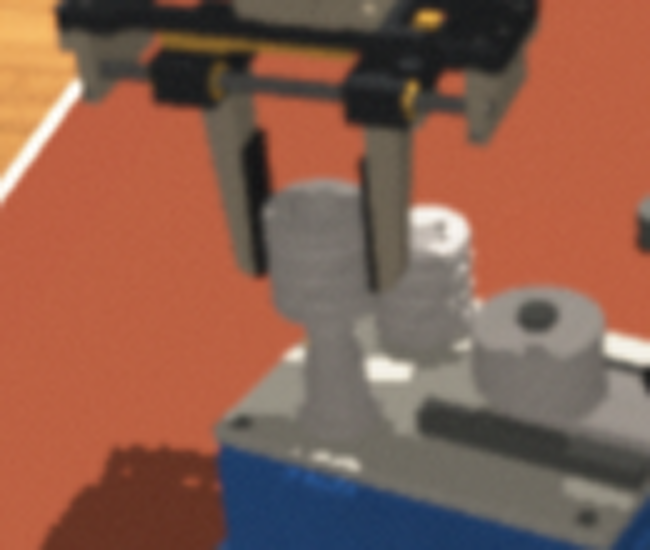

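The side view shows the roller held upright over the shaft, offset at most 2–3 mm in the picture. Easing down over the cone while watching lateral force.

Emit:
apply_moves:
  motion:
    - {"delta_pos":[3,0,0],"roll":0,"jaw":40}
    - {"delta_pos":[3,0,0],"roll":0,"jaw":40}
    - {"delta_pos":[2,0,0],"roll":0,"jaw":40}
    - {"delta_pos":[0,0,0],"roll":0,"jaw":40}

```text
clock: 6.27
position: [0.6619, -0.0549, 0.1731]
ee_rot: [[-0.001, 0.997, -0.075], [0.0, -0.075, -0.997], [-1.0, -0.001, 0.0]]
ft_force: [-0.8, -0.8, -4.4]
gripper_width: 0.522
```

```bash
python3 - <<'E'
from h import *
st()
c=cam("side")
for z in (.15,.19): print(z,proj(c,[.6617,-.0547,z]))
E
```

```text
t 6.27 pos [ 0.6619 -0.0549  0.1731] R [[-0.001, 0.997, -0.075], [0.0, -0.075, -0.997], [-1.0, -0.001, 0.0]] F [-0.8 -0.8 -4.4] M [-0.08  0.1   0.07] w 0.522 q [-0.08  0.47  1.59 -0.    1.08 -0.01]
0.15 (np.float64(280.0714667135858), np.float64(225.22847228901))
0.19 (np.float64(278.54144694787726), np.float64(209.43437703041417))
```

Emit:
apply_moves:
  motion:
    - {"delta_pos":[2,0,0],"roll":0,"jaw":40}
    - {"delta_pos":[2,0,0],"roll":0,"jaw":40}
    - {"delta_pos":[0,0,0],"roll":0,"jaw":40}

```text
clock: 6.57
position: [0.662, -0.0548, 0.1691]
ee_rot: [[-0.001, 0.997, -0.075], [0.0, -0.075, -0.997], [-1.0, -0.001, -0.0]]
ft_force: [-0.8, 0.4, -4.4]
gripper_width: 0.521
```

Emit:
apply_moves:
  motion:
    - {"delta_pos":[2,0,0],"roll":0,"jaw":40}
    - {"delta_pos":[2,0,0],"roll":0,"jaw":40}
    - {"delta_pos":[0,0,0],"roll":0,"jaw":40}

```text
clock: 6.82
position: [0.6619, -0.0549, 0.1651]
ee_rot: [[-0.001, 0.997, -0.075], [0.0, -0.075, -0.997], [-1.0, -0.001, -0.0]]
ft_force: [-0.5, 0.5, -5.9]
gripper_width: 0.52
```

Emit:
apply_moves:
  motion:
    - {"delta_pos":[2,0,0],"roll":0,"jaw":40}
    - {"delta_pos":[2,0,0],"roll":0,"jaw":40}
    - {"delta_pos":[0,0,0],"roll":0,"jaw":40}

```text
clock: 7.07
position: [0.6619, -0.0549, 0.1611]
ee_rot: [[-0.001, 0.997, -0.075], [0.0, -0.075, -0.997], [-1.0, -0.001, -0.0]]
ft_force: [0.3, -0.1, -5.3]
gripper_width: 0.517
```

Emit:
apply_moves:
  motion:
    - {"delta_pos":[2,0,0],"roll":0,"jaw":40}
    - {"delta_pos":[2,0,0],"roll":0,"jaw":40}
    - {"delta_pos":[0,0,0],"roll":0,"jaw":40}

```text
clock: 7.32
position: [0.662, -0.0549, 0.1571]
ee_rot: [[-0.0, 0.997, -0.075], [0.0, -0.075, -0.997], [-1.0, -0.0, -0.0]]
ft_force: [0.9, 0.7, -5.1]
gripper_width: 0.519
```

Emit:
apply_moves:
  motion:
    - {"delta_pos":[2,0,0],"roll":0,"jaw":40}
    - {"delta_pos":[2,0,0],"roll":0,"jaw":40}
    - {"delta_pos":[0,0,0],"roll":0,"jaw":40}

```text
clock: 7.57
position: [0.6621, -0.0549, 0.1531]
ee_rot: [[-0.0, 0.997, -0.075], [0.0, -0.075, -0.997], [-1.0, -0.0, -0.0]]
ft_force: [-0.5, -0.3, -5.8]
gripper_width: 0.522
```

Emit:
apply_moves:
  motion:
    - {"delta_pos":[1,0,0],"roll":0,"jaw":40}
    - {"delta_pos":[1,0,0],"roll":0,"jaw":40}
    - {"delta_pos":[0,0,0],"roll":0,"jaw":40}

```text
clock: 7.82
position: [0.6621, -0.0549, 0.1514]
ee_rot: [[-0.0, 0.997, -0.075], [-0.0, -0.075, -0.997], [-1.0, -0.0, 0.0]]
ft_force: [-0.9, -0.2, -5.2]
gripper_width: 0.521
```

Emit:
apply_moves:
  motion:
    - {"delta_pos":[1,0,0],"roll":0,"jaw":40}
    - {"delta_pos":[1,0,0],"roll":0,"jaw":40}
    - {"delta_pos":[0,0,0],"roll":0,"jaw":40}

```text
clock: 8.07
position: [0.6621, -0.0549, 0.1496]
ee_rot: [[-0.0, 0.997, -0.075], [-0.0, -0.075, -0.997], [-1.0, -0.0, 0.0]]
ft_force: [-1.9, -0.4, -4.6]
gripper_width: 0.521
```

Emit:
apply_moves:
  motion:
    - {"delta_pos":[1,0,0],"roll":0,"jaw":40}
    - {"delta_pos":[1,0,0],"roll":0,"jaw":40}
    - {"delta_pos":[0,0,0],"roll":0,"jaw":40}

```text
clock: 8.32
position: [0.6622, -0.0549, 0.1493]
ee_rot: [[0.0, 0.997, -0.075], [-0.0, -0.075, -0.997], [-1.0, 0.0, 0.0]]
ft_force: [-6.1, 0.6, 8.7]
gripper_width: 0.52
```

Emit:
apply_moves:
  motion:
    - {"delta_pos":[1,0,0],"roll":0,"jaw":40}
    - {"delta_pos":[0,0,0],"roll":0,"jaw":40}
    - {"delta_pos":[0,0,0],"roll":0,"jaw":40}

```text
clock: 8.57
position: [0.6623, -0.0549, 0.1491]
ee_rot: [[0.001, 0.997, -0.075], [-0.0, -0.075, -0.997], [-1.0, 0.001, 0.0]]
ft_force: [-8.8, -0.1, 16.3]
gripper_width: 0.519
```

Contact at the spline tops (underside at about 119 mm, as expected). Easing pressure, then rocking.

Emit:
apply_moves:
  motion:
    - {"delta_pos":[-1,-0.5,0],"roll":0,"jaw":40}
    - {"delta_pos":[0,0,0],"roll":-0.03,"jaw":40}
    - {"delta_pos":[0,0,0],"roll":-0.03,"jaw":40}
    - {"delta_pos":[0,0,0],"roll":-0.03,"jaw":40}
    - {"delta_pos":[0,0,0],"roll":-0.03,"jaw":40}

```text
clock: 8.98
position: [0.6621, -0.0547, 0.1492]
ee_rot: [[0.001, 0.999, 0.046], [0.0, 0.046, -0.999], [-1.0, 0.001, -0.0]]
ft_force: [-5.5, 1.0, 8.6]
gripper_width: 0.52
```

Emit:
apply_moves:
  motion:
    - {"delta_pos":[0,0,0],"roll":-0.03,"jaw":40}
    - {"delta_pos":[0,0,0],"roll":-0.03,"jaw":40}
    - {"delta_pos":[0,0,0],"roll":-0.03,"jaw":40}
    - {"delta_pos":[0,0,0],"roll":0,"jaw":40}

```text
clock: 9.32
position: [0.662, -0.0547, 0.1491]
ee_rot: [[0.001, 0.991, 0.136], [0.0, 0.136, -0.991], [-1.0, 0.001, -0.0]]
ft_force: [-5.4, 1.1, 8.0]
gripper_width: 0.52
```

```bash
python3 -c "
from h import *
st()"
```

```text
t 9.32 pos [ 0.662  -0.0547  0.1491] R [[0.001, 0.991, 0.136], [0.0, 0.136, -0.991], [-1.0, 0.001, -0.0]] F [-5.4  1.1  8. ] M [ 0.15  1.07 -0.04] w 0.52 q [-0.08  0.49  1.61  0.    1.03 -0.22]
```

Emit:
apply_moves:
  motion:
    - {"delta_pos":[0,-0.5,0],"roll":-0.03,"jaw":40}
    - {"delta_pos":[0,0,0],"roll":-0.03,"jaw":40}
    - {"delta_pos":[0,0,0],"roll":-0.03,"jaw":40}
    - {"delta_pos":[0,0,0],"roll":-0.03,"jaw":40}
    - {"delta_pos":[0,0,0],"roll":-0.03,"jaw":40}

```text
clock: 9.73
position: [0.6618, -0.0549, 0.1485]
ee_rot: [[0.002, 0.959, 0.283], [0.0, 0.283, -0.959], [-1.0, 0.002, 0.0]]
ft_force: [-1.4, 1.4, -3.3]
gripper_width: 0.522
```

Emit:
apply_moves:
  motion:
    - {"delta_pos":[0,0,0],"roll":-0.03,"jaw":40}
    - {"delta_pos":[0,0,0],"roll":-0.03,"jaw":40}
    - {"delta_pos":[0,0,0],"roll":-0.03,"jaw":40}
    - {"delta_pos":[0,0,0],"roll":-0.03,"jaw":40}
    - {"delta_pos":[0,0,0],"roll":-0.03,"jaw":40}

```text
clock: 10.15
position: [0.661, -0.0548, 0.1475]
ee_rot: [[-0.0, 0.906, 0.422], [0.0, 0.422, -0.906], [-1.0, -0.0, -0.0]]
ft_force: [-1.8, 1.7, -3.4]
gripper_width: 0.519
```

Force fell and z dropped 1.5 mm, so it has probably meshed near yaw 16°. Pressing down gently to check.

Emit:
apply_moves:
  motion:
    - {"delta_pos":[1,0,0],"roll":0,"jaw":40}
    - {"delta_pos":[1,0,0],"roll":0,"jaw":40}
    - {"delta_pos":[0,0,0],"roll":0,"jaw":40}

```text
clock: 10.4
position: [0.661, -0.0548, 0.1453]
ee_rot: [[-0.0, 0.907, 0.42], [0.0, 0.42, -0.907], [-1.0, -0.0, -0.0]]
ft_force: [-2.2, 0.7, -2.8]
gripper_width: 0.522
```

```bash
python3 -c "
from h import *
st()"
```

```text
t 10.4 pos [ 0.661  -0.0548  0.1453] R [[-0.0, 0.907, 0.42], [0.0, 0.42, -0.907], [-1.0, -0.0, -0.0]] F [-2.2  0.7 -2.8] M [ 0.06  0.55 -0.13] w 0.522 q [-0.09  0.5   1.62  0.    1.03 -0.52]
```

Meshed. Easing the twist and sliding down.

Emit:
apply_moves:
  motion:
    - {"delta_pos":[1,0,0],"roll":0.03,"jaw":40}
    - {"delta_pos":[2,0,0],"roll":0,"jaw":40}
    - {"delta_pos":[2,0,0],"roll":0,"jaw":40}
    - {"delta_pos":[0,0,0],"roll":0,"jaw":40}

```text
clock: 10.73
position: [0.661, -0.0548, 0.1399]
ee_rot: [[-0.001, 0.919, 0.394], [0.0, 0.394, -0.919], [-1.0, -0.0, -0.0]]
ft_force: [-2.9, 1.3, -5.8]
gripper_width: 0.521
```

Emit:
apply_moves:
  motion:
    - {"delta_pos":[2,0,0],"roll":0,"jaw":40}
    - {"delta_pos":[2,0,0],"roll":0,"jaw":40}
    - {"delta_pos":[2,0,0],"roll":0,"jaw":40}
    - {"delta_pos":[0,0,0],"roll":0,"jaw":40}

```text
clock: 11.07
position: [0.6609, -0.0549, 0.134]
ee_rot: [[-0.001, 0.919, 0.394], [0.0, 0.394, -0.919], [-1.0, -0.001, -0.0]]
ft_force: [-2.8, 1.3, -6.2]
gripper_width: 0.523
```

```bash
python3 -c "
from h import *
st()"
```

```text
t 11.07 pos [ 0.6609 -0.0549  0.134 ] R [[-0.001, 0.919, 0.394], [0.0, 0.394, -0.919], [-1.0, -0.001, -0.0]] F [-2.8  1.3 -6.2] M [ 0.18  0.52 -0.04] w 0.523 q [-0.09  0.51  1.63  0.    1.01 -0.49]
```

10 mm to go.

Emit:
apply_moves:
  motion:
    - {"delta_pos":[2,0,0],"roll":0,"jaw":40}
    - {"delta_pos":[2,0,0],"roll":0,"jaw":40}
    - {"delta_pos":[2,0,0],"roll":0,"jaw":40}
    - {"delta_pos":[0,0,0],"roll":0,"jaw":40}

```text
clock: 11.4
position: [0.6609, -0.0548, 0.128]
ee_rot: [[-0.001, 0.919, 0.394], [0.0, 0.394, -0.919], [-1.0, -0.0, -0.0]]
ft_force: [-2.8, 1.1, -5.0]
gripper_width: 0.517
```

Emit:
apply_moves:
  motion:
    - {"delta_pos":[1,0,0],"roll":0,"jaw":40}
    - {"delta_pos":[1,0,0],"roll":0,"jaw":40}
    - {"delta_pos":[1,0,0],"roll":0,"jaw":40}
    - {"delta_pos":[0,0,0],"roll":0,"jaw":40}

```text
clock: 11.73
position: [0.661, -0.0549, 0.1254]
ee_rot: [[-0.0, 0.919, 0.394], [0.0, 0.394, -0.919], [-1.0, -0.0, -0.0]]
ft_force: [-4.6, 1.6, -5.6]
gripper_width: 0.521
```

Emit:
apply_moves:
  motion:
    - {"delta_pos":[1,0,0],"roll":0,"jaw":40}
    - {"delta_pos":[1,0,0],"roll":0,"jaw":40}
    - {"delta_pos":[0,0,0],"roll":0,"jaw":40}

```text
clock: 11.98
position: [0.661, -0.0548, 0.124]
ee_rot: [[-0.0, 0.919, 0.394], [0.0, 0.394, -0.919], [-1.0, -0.0, -0.0]]
ft_force: [-6.9, 1.3, 1.6]
gripper_width: 0.52
```

Emit:
apply_moves:
  motion:
    - {"delta_pos":[1,0,0],"roll":0,"jaw":40}
    - {"delta_pos":[0.5,0,0],"roll":0,"jaw":40}
    - {"delta_pos":[0,0,0],"roll":0,"jaw":40}

```text
clock: 12.23
position: [0.661, -0.0549, 0.124]
ee_rot: [[-0.0, 0.919, 0.394], [0.0, 0.394, -0.919], [-1.0, 0.0, -0.0]]
ft_force: [-10.9, 2.6, 11.5]
gripper_width: 0.517
```

Seated: 25.2 mm below the spline tops and firm. Releasing and lifting clear.

Emit:
apply_moves:
  motion:
    - {"delta_pos":[-1.5,0,0],"roll":0,"jaw":40}
    - {"delta_pos":[0,0,0],"roll":0,"jaw":62}
    - {"delta_pos":[0,0,0],"roll":0,"jaw":62}
    - {"delta_pos":[0,0,0],"roll":0,"jaw":62}
    - {"delta_pos":[0,0,0],"roll":0,"jaw":62}

```text
clock: 12.65
position: [0.6623, -0.0551, 0.1242]
ee_rot: [[0.002, 0.919, 0.394], [-0.0, 0.394, -0.919], [-1.0, 0.002, 0.001]]
ft_force: [-0.5, -0.3, -0.6]
gripper_width: 0.679
```

Emit:
apply_moves:
  motion:
    - {"delta_pos":[0,0,0],"roll":0,"jaw":62}
    - {"delta_pos":[-10,0,0],"roll":0,"jaw":62}
    - {"delta_pos":[-25,0,0],"roll":0,"jaw":62}
    - {"delta_pos":[-35,0,0],"roll":0,"jaw":62}
    - {"delta_pos":[-35,0,0],"roll":0,"jaw":62}

```text
clock: 13.07
position: [0.6607, -0.0549, 0.2297]
ee_rot: [[-0.001, 0.919, 0.394], [0.0, 0.394, -0.919], [-1.0, -0.001, -0.001]]
ft_force: [0.5, -0.2, 0.4]
gripper_width: 0.673
```

```bash
python3 - <<'E'
from h import *
st()
c=cam("top"); W=cloud(c); P=W.reshape(-1,3)
for n in ("wrist","side"):
    c=cam(n); P=cloud(c).reshape(-1,3)
    for nm,x,y,z0,z1 in (("new",.6617,-.0547,.13,.16),("fellow",.6385,-.132,.13,.16),("handle",.496,-.05,.146,.17)):
        Q=P[(P[:,2]>z0)&(P[:,2]<z1)&(np.hypot(P[:,0]-x,P[:,1]-y)<(.06 if nm=="handle" else .022))]
        if len(Q): print(n,nm,len(Q),Q.mean(0).round(4),"z pct",np.percentile(Q[:,2],[50,80,98]).round(4), np.round(cv2.minEnclosingCircle(Q[:,:2].astype(np.float32))[0],4))
    save(c,"r_"+n)
E
```

```text
t 13.07 pos [ 0.6607 -0.0549  0.2297] R [[-0.001, 0.919, 0.394], [0.0, 0.394, -0.919], [-1.0, -0.001, -0.001]] F [ 0.5 -0.2  0.4] M [-0.09  0.01  0.06] w 0.673 q [-0.09  0.41  1.55 -0.    1.18 -0.49]
wrist new 2927 [ 0.6615 -0.0541  0.1399] z pct [0.1392 0.1409 0.1476] [ 0.6617 -0.0547]
wrist fellow 750 [ 0.6515 -0.1299  0.1389] z pct [0.139  0.1397 0.1451] [ 0.644  -0.1309]
wrist handle 4446 [ 0.5002 -0.0467  0.1563] z pct [0.157  0.1583 0.1601] [ 0.4976 -0.0492]
side new 174 [ 0.6607 -0.052   0.1395] z pct [0.1389 0.1418 0.1473] [ 0.6616 -0.0547]
side fellow 159 [ 0.6372 -0.1288  0.1395] z pct [0.1389 0.1415 0.1478] [ 0.6385 -0.1317]
side handle 214 [ 0.4964 -0.0425  0.155 ] z pct [0.1558 0.1575 0.1594] [ 0.4935 -0.0469]
```

View pics/r_wrist.png

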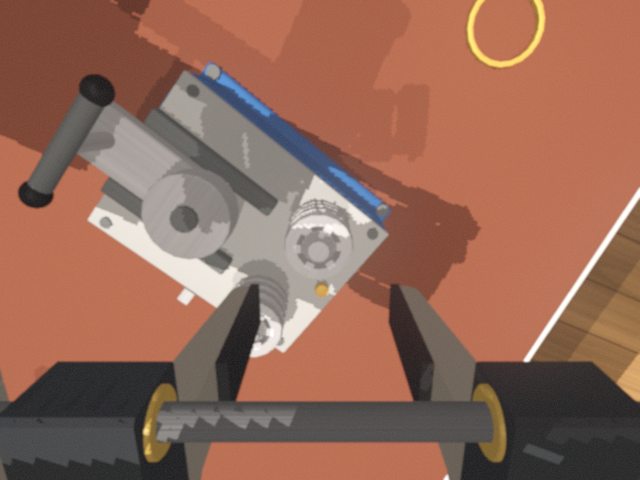

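Verified: the roller's top is at 139 mm like its fellow and the tip stands at 148 mm, so it is home. The wrist view shows the T-handle with balls at (97,90) and (36,193). Going behind the bar with fingers shut.

Emit:
apply_moves:
  motion:
    - {"delta_pos":[0,0,0],"roll":0.1,"jaw":0}
    - {"delta_pos":[0,0,0],"roll":0.1,"jaw":0}
    - {"delta_pos":[0,0,0],"roll":0.1,"jaw":0}
    - {"delta_pos":[0,0,0],"roll":0.1,"jaw":0}
    - {"delta_pos":[0,0,0],"roll":0.1,"jaw":0}

```text
clock: 13.63
position: [0.6606, -0.0549, 0.2276]
ee_rot: [[-0.002, 0.995, -0.1], [0.0, -0.1, -0.995], [-1.0, -0.002, 0.0]]
ft_force: [-0.7, 0.0, 0.1]
gripper_width: 0.332
```

Emit:
apply_moves:
  motion:
    - {"delta_pos":[0,0,0],"roll":0.1,"jaw":0}
    - {"delta_pos":[0,0,0],"roll":0.085,"jaw":0}
    - {"delta_pos":[0,-34,6.6],"roll":0,"jaw":0}
    - {"delta_pos":[0,-34,6.6],"roll":0,"jaw":0}
    - {"delta_pos":[0,-34,6.6],"roll":0,"jaw":0}

```text
clock: 14.05
position: [0.5558, -0.0456, 0.2271]
ee_rot: [[-0.002, 0.961, -0.276], [0.0, -0.276, -0.961], [-1.0, -0.002, 0.0]]
ft_force: [0.6, -0.1, 1.0]
gripper_width: 0.002
```

Emit:
apply_moves:
  motion:
    - {"delta_pos":[0,-34,6.6],"roll":0,"jaw":0}
    - {"delta_pos":[0,-34,6.6],"roll":0,"jaw":0}
    - {"delta_pos":[0,-34,6.6],"roll":0,"jaw":0}
    - {"delta_pos":[0,0,0],"roll":0,"jaw":0}
    - {"delta_pos":[0,0,0],"roll":0,"jaw":0}

```text
clock: 14.47
position: [0.4526, -0.0365, 0.2283]
ee_rot: [[-0.001, 0.961, -0.276], [-0.0, -0.276, -0.961], [-1.0, -0.001, 0.0]]
ft_force: [0.4, -0.7, 0.3]
gripper_width: 0.003
```

```bash
python3 - <<'E'
from h import *
st()
c=cam("side"); P=cloud(c).reshape(-1,3); p=monitor.sense()["position"]
g=cv2.cvtColor(c["img"],cv2.COLOR_RGB2GRAY)
Q=P[(P[:,2]>.146)&(P[:,2]<.163)&(np.hypot(P[:,0]-.4976,P[:,1]+.0492)<.06)]
print(len(Q),cv2.minAreaRect((Q[:,:2]*1000).astype(np.float32)))
i=c["img"][150:300,250:450]; cv2.imwrite("pics/s3.png",cv2.resize(i,None,fx=4,fy=4,interpolation=cv2.INTER_CUBIC)[:,:,::-1])
E
```

```text
t 14.47 pos [ 0.4526 -0.0365  0.2283] R [[-0.001, 0.961, -0.276], [-0.0, -0.276, -0.961], [-1.0, -0.001, 0.0]] F [ 0.4 -0.7  0.3] M [-0.12  0.07 -0.  ] w 0.003 q [-0.08  0.09  1.99 -0.    1.07  0.2 ]
211 ((496.916259765625, -45.49809265136719), (89.69105529785156, 16.619035720825195), 75.8058853149414)
```

View pics/s3.png

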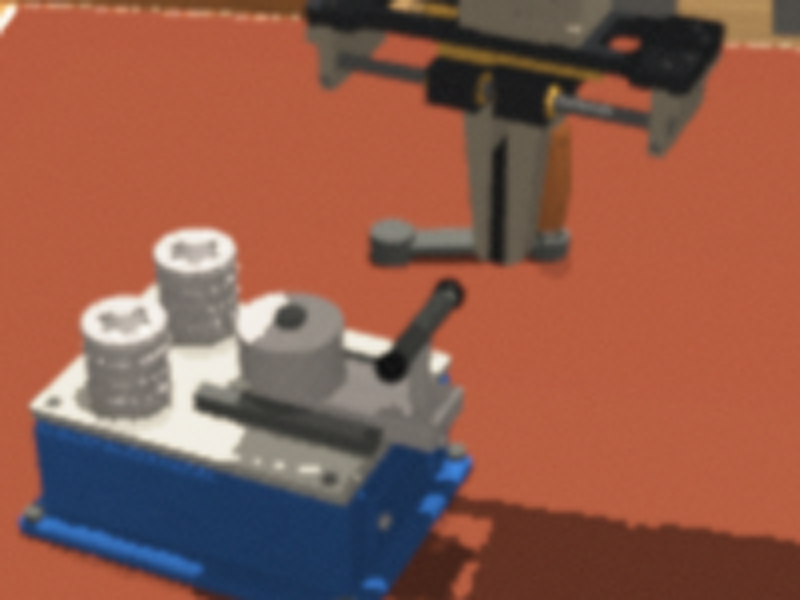

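The roller sits level with its fellow, and the fingers are shut behind the handle, clear of it. Descending and pushing.

Emit:
apply_moves:
  motion:
    - {"delta_pos":[25,0,0],"roll":0,"jaw":0}
    - {"delta_pos":[25,0,0],"roll":0,"jaw":0}
    - {"delta_pos":[20,0,0],"roll":0,"jaw":0}
    - {"delta_pos":[0,0,0],"roll":0,"jaw":0}

```text
clock: 14.85
position: [0.4532, -0.0365, 0.1552]
ee_rot: [[-0.005, 0.961, -0.276], [0.0, -0.276, -0.961], [-1.0, -0.005, 0.001]]
ft_force: [-1.6, 0.1, -1.1]
gripper_width: 0.003
```

Emit:
apply_moves:
  motion:
    - {"delta_pos":[0,5,0],"roll":0,"jaw":0}
    - {"delta_pos":[0,5,0],"roll":0,"jaw":0}
    - {"delta_pos":[0,5,0],"roll":0,"jaw":0}
    - {"delta_pos":[0,5,0],"roll":0,"jaw":0}
    - {"delta_pos":[0,5,0],"roll":0,"jaw":0}

```text
clock: 15.27
position: [0.4792, -0.0437, 0.1594]
ee_rot: [[0.001, 0.961, -0.276], [0.0, -0.276, -0.961], [-1.0, 0.001, -0.0]]
ft_force: [-2.8, 2.0, 2.6]
gripper_width: 0.0
```

Emit:
apply_moves:
  motion:
    - {"delta_pos":[0,4,0],"roll":0,"jaw":0}
    - {"delta_pos":[0,4,0],"roll":0,"jaw":0}
    - {"delta_pos":[0,4,0],"roll":0,"jaw":0}
    - {"delta_pos":[0,4,0],"roll":0,"jaw":0}
    - {"delta_pos":[0,4,0],"roll":0,"jaw":0}

```text
clock: 15.68
position: [0.4977, -0.0491, 0.1586]
ee_rot: [[-0.0, 0.961, -0.276], [0.0, -0.276, -0.961], [-1.0, -0.0, -0.0]]
ft_force: [-2.9, 0.8, 2.5]
gripper_width: 0.001
```

Emit:
apply_moves:
  motion:
    - {"delta_pos":[0,4,0],"roll":0,"jaw":0}
    - {"delta_pos":[0,4,0],"roll":0,"jaw":0}
    - {"delta_pos":[0,4,0],"roll":0,"jaw":0}
    - {"delta_pos":[0,4,0],"roll":0,"jaw":0}
    - {"delta_pos":[0,4,0],"roll":0,"jaw":0}

```text
clock: 16.1
position: [0.5171, -0.0546, 0.1586]
ee_rot: [[0.0, 0.961, -0.276], [0.0, -0.276, -0.961], [-1.0, -0.0, -0.0]]
ft_force: [-3.0, 1.6, 2.6]
gripper_width: 0.005
```

Emit:
apply_moves:
  motion:
    - {"delta_pos":[0,2,0],"roll":0,"jaw":0}
    - {"delta_pos":[0,2,0],"roll":0,"jaw":0}
    - {"delta_pos":[0,0,0],"roll":0,"jaw":0}

```text
clock: 16.35
position: [0.521, -0.0558, 0.1585]
ee_rot: [[0.0, 0.961, -0.276], [-0.0, -0.276, -0.961], [-1.0, 0.001, 0.0]]
ft_force: [-0.5, 0.7, 0.5]
gripper_width: 0.002
```

Emit:
apply_moves:
  motion:
    - {"delta_pos":[0,1,0],"roll":0,"jaw":0}
    - {"delta_pos":[0,1,0],"roll":0,"jaw":0}
    - {"delta_pos":[0,0,0],"roll":0,"jaw":0}

```text
clock: 16.6
position: [0.5214, -0.056, 0.1584]
ee_rot: [[-0.002, 0.961, -0.276], [0.0, -0.276, -0.961], [-1.0, -0.002, 0.0]]
ft_force: [-5.3, 3.1, 3.8]
gripper_width: 0.0
```

Emit:
apply_moves:
  motion:
    - {"delta_pos":[0,1,0],"roll":0,"jaw":0}
    - {"delta_pos":[0,0.5,0],"roll":0,"jaw":0}
    - {"delta_pos":[0,0,0],"roll":0,"jaw":0}

```text
clock: 16.85
position: [0.5216, -0.0561, 0.1584]
ee_rot: [[-0.005, 0.961, -0.277], [0.001, -0.277, -0.961], [-1.0, -0.005, 0.0]]
ft_force: [-11.1, 4.9, 8.4]
gripper_width: 0.004
```

```bash
python3 - <<'E'
from h import *
st()
c=cam("side"); P=cloud(c).reshape(-1,3)
Q=P[(P[:,2]>.134)&(P[:,2]<.145)&(np.hypot(P[:,0]-.624,P[:,1]+.09)<.03)]
if len(Q): print(len(Q),np.round(cv2.minEnclosingCircle(Q[:,:2].astype(np.float32))[0],4),Q.mean(0))
i=c["img"][150:300,250:450]; cv2.imwrite("pics/s4.png",cv2.resize(i,None,fx=4,fy=4,interpolation=cv2.INTER_CUBIC)[:,:,::-1])
E
```

```text
t 16.85 pos [ 0.5216 -0.0561  0.1584] R [[-0.005, 0.961, -0.277], [0.001, -0.277, -0.961], [-1.0, -0.005, 0.0]] F [-11.1   4.9   8.4] M [ 0.65  1.82 -0.02] w 0.004 q [-0.11  0.29  1.91  0.    0.95  0.17]
253 [ 0.624  -0.0899] [ 0.621416   -0.08797921  0.13672925]
```

View pics/s4.png

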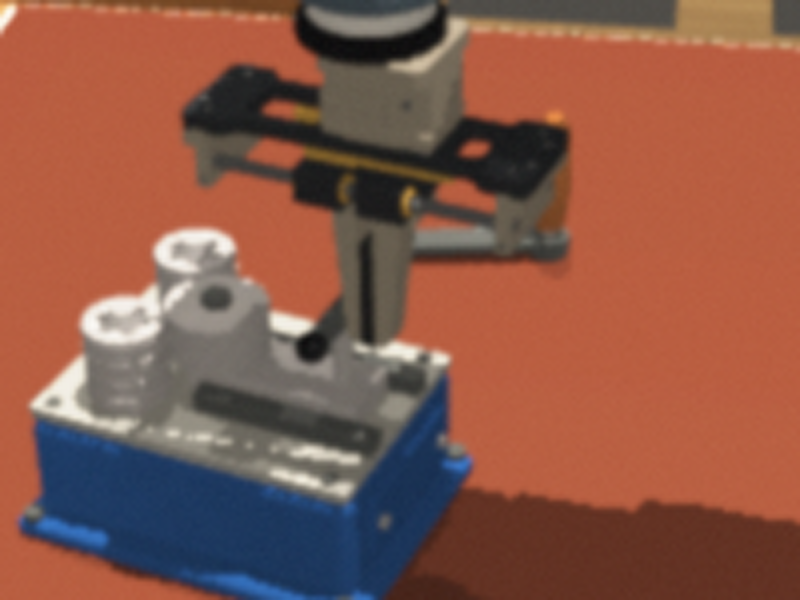

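The slide has stopped firmly at about 12 N, with its roller against both forming rollers. Backing off and lifting, then checking.

Emit:
apply_moves:
  motion:
    - {"delta_pos":[0,-5,0],"roll":0,"jaw":0}
    - {"delta_pos":[0,-15,0],"roll":0,"jaw":0}
    - {"delta_pos":[0,-25,0],"roll":0,"jaw":0}
    - {"delta_pos":[-30,-15,0],"roll":0,"jaw":0}
    - {"delta_pos":[-40,0,0],"roll":0,"jaw":0}

```text
clock: 17.32
position: [0.4613, -0.0395, 0.2262]
ee_rot: [[-0.008, 0.961, -0.276], [0.0, -0.276, -0.961], [-1.0, -0.008, 0.002]]
ft_force: [1.3, 0.4, -0.0]
gripper_width: 0.006
```

Emit:
apply_moves:
  motion:
    - {"delta_pos":[-30,-20,0],"roll":0,"jaw":0}
    - {"delta_pos":[0,-30,0],"roll":0,"jaw":0}
    - {"delta_pos":[0,0,0],"roll":0,"jaw":0}
    - {"delta_pos":[0,0,0],"roll":0,"jaw":0}

```text
clock: 17.65
position: [0.4179, -0.0262, 0.2592]
ee_rot: [[0.003, 0.961, -0.276], [-0.001, -0.276, -0.961], [-1.0, 0.003, -0.0]]
ft_force: [-0.4, 0.2, 0.0]
gripper_width: 0.005
```

```bash
python3 - <<'E'
from h import *
st()
for n in("top","side"):
    c=cam(n); P=cloud(c).reshape(-1,3); C={}
    for nm,x,y,z0,z1,r in (("new",.6617,-.0547,.137,.1435,.027),("fellow",.6385,-.132,.137,.1435,.027),("press",.622,-.083,.134,.145,.035),("handle",.547,-.063,.146,.165,.06)):
        Q=P[(P[:,2]>z0)&(P[:,2]<z1)&(np.hypot(P[:,0]-x,P[:,1]-y)<r)]
        if len(Q): print(n,nm,len(Q),Q.mean(0).round(4),cv2.minAreaRect((Q[:,:2]*1000).astype(np.float32)))
i=c["img"][150:300,250:450]; cv2.imwrite("pics/s5.png",cv2.resize(i,None,fx=4,fy=4,interpolation=cv2.INTER_CUBIC)[:,:,::-1])
E
```

```text
t 17.65 pos [ 0.4179 -0.0262  0.2592] R [[0.003, 0.961, -0.276], [-0.001, -0.276, -0.961], [-1.0, 0.003, -0.0]] F [-0.4  0.2  0. ] M [-0.1   0.06  0.01] w 0.005 q [-0.07 -0.01  2.01 -0.    1.14  0.21]
top new 164 [ 0.6581 -0.0571  0.1403] ((660.3663940429688, -58.23590087890625), (46.28007888793945, 42.50980758666992), 1.6222741603851318)
top fellow 157 [ 0.6372 -0.1341  0.1405] ((638.25830078125, -130.9984588623047), (44.137813568115234, 50.37423324584961), 0.07555821537971497)
top press 401 [ 0.6188 -0.0846  0.1383] ((621.3721923828125, -86.85564422607422), (66.99232482910156, 60.63486099243164), 10.111943244934082)
top handle 3 [ 0.5554 -0.0263  0.1599] ((555.2848510742188, -26.60967254638672), (1.9751451015472412, 4.136969089508057), 51.17626190185547)
side new 145 [ 0.6596 -0.0507  0.1389] ((660.6410522460938, -52.03984069824219), (45.995826721191406, 44.239315032958984), 21.449018478393555)
side fellow 124 [ 0.6384 -0.1276  0.1389] ((639.0859985351562, -130.42288208007812), (44.06589889526367, 44.81454086303711), 12.44022274017334)
side press 330 [ 0.6192 -0.082   0.1366] ((619.4777221679688, -82.63043212890625), (66.1302719116211, 63.34685516357422), 72.45630645751953)
side handle 206 [ 0.5398 -0.0556  0.1551] ((540.2162475585938, -58.075035095214844), (88.8121109008789, 17.14098358154297), 75.34693908691406)
```

View pics/s5.png

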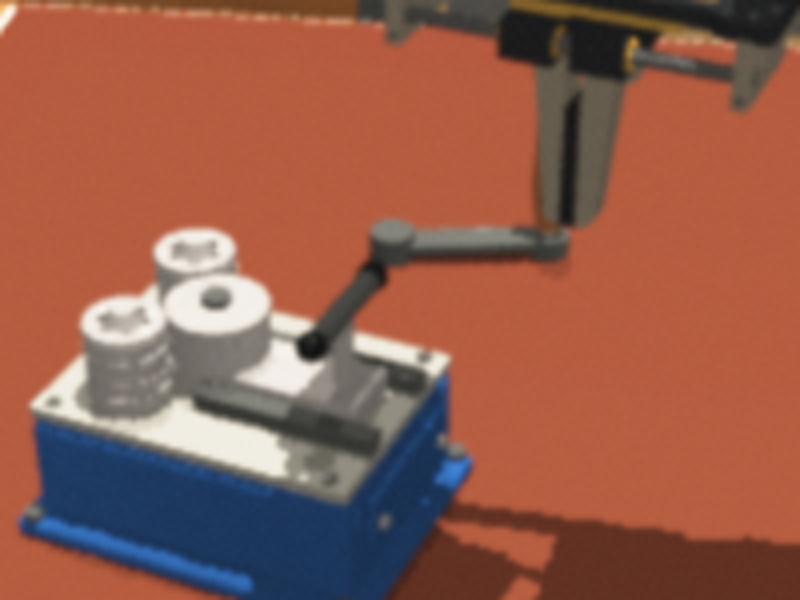

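The gripper touches nothing. The handle moved about 46 mm to a hard stop. It now stands 116 mm behind the shaft line, against 114 mm expected when bearing, which is within camera error. Handing in.

```bash
python3 -c "
from h import *
print(ctrl.job_done())"
```

```text
the job is handed in; nothing more can be done
None
```

The roller is fitted and the pressure slide is pushed in. I handed the job in at about 18 s with the gripper clear of everything.

- **Roller:** I rocked the steel roller on the spline tops under about 13 N until it dropped, then slid it down to a firm stop on its collar. The camera puts its top at 139 mm, level with its fellow, and the shaft tip at 148 mm. The roller stopped 25.2 mm below the spline tops, against 25.5 mm expected.
- **Pressing home:** In the last press the sideways force reached about 11 N, with about 16 N of downward force. Both vanished on release.
- **Slide:** I pushed the T-handle with shut fingers, at about 3 N, until it hit a hard stop. There, 3.5 mm more commanded travel moved it only about 0.6 mm, at about 12 N horizontally. I then backed off and lifted.
- **Disagreements:**
  - The handle travelled about 46 mm rather than 55 mm. It started about 8 mm in, by my measurement.
  - It ended 116 mm behind the shaft line, where 114 mm was expected. That is within camera error, and the final picture shows the roller against both forming rollers.
- **Other things on the bench:** I did not touch them. I took no final measurement of their positions.

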